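# Soap the trimmer's guide bar and set its gib screw

## Task

Rub the bar of dry soap along the top of the trimmer's guide bar, from close beside the cutter head to the free end, pressing lightly but keeping contact all the way, and lay the soap flat on the worktop again. Then set the play of the head: turn the winged gib screw clockwise until it seats, without forcing it, and back it off a quarter turn. Finish still gripping the screw, holding it at that setting so that I can nip up the lock nut; leave the head parked where it is and the other things alone.

Things in the scene. Friction and masses are not known exactly. Their poses are not given: they have to be found in the camera images.
- soap_centre (a point): centre (half-way up) of the loose bar of soap, a worn pale-yellow block 45 x 71 x 24 mm (its own x, y, z), about 100 g, lying flat on the worktop right of the trimmer; its underside, which does the rubbing, is 12 mm below this point. Grip it across the 45 mm width, fingertips a few mm above its underside.
- trimmer: the fixed trimmer; origin under the middle of its grey board, 200 x 400 mm (x, y), whose top is 15 mm above the worktop. The guide bar runs along y, 30 mm behind the middle (+x), between two black end blocks, each 26 mm long (y), that rise 16 mm above the bar. The cutter head rides on the bar near its left (+y) end.
- bar_mid (a point): middle of the top face of the guide bar, a level flat aluminium strip 30 mm wide (x), 340 mm long between the end blocks (y from -170 to +170 mm, +y towards the cutter head), top 27 mm above the worktop. The strip is springy: it gives straight down 1 mm for each 3 N, up to 7 mm.
- bar_free_end (a point): the free (right, -y) end of the same top face, at the right-hand end block; axes as bar_mid. Rub until the end of the soap is near that block (centre of the soap no more than 65 mm from this point along the bar).
- head_mid (a point): middle of the top of the cutter head, a grey saddle 56 x 64 mm (x, y), top 46.5 mm above the worktop; axes as bar_mid. Its side towards the free bar is 32 mm from here along -y. It can slide on the bar against 9 N of friction, but should not. Start rubbing with the centre of the soap 35 to 115 mm from here along -y (the soap needs 70 or more if it lies along the bar).
- screw_grip (a point): centre of the wings of the black gib screw standing upright in the middle of the head: wings 43 mm long (x), 10 mm thick (y), 19 mm high, centre 78 mm above the worktop. Grip across the thickness from above. Under the wings: 20 mm of 8 mm shank with a lock nut 17 mm wide lying on the head, its top 12 mm below the wings, so fingertips may reach 10 mm below the wings.
- gib_screw (a joint): turn of the gib screw in rad, growing clockwise seen from above: 0 where its tip seats on the bar, negative while backed out (-1.57 is a quarter turn off); starts between -2.7 and -2.0. It turns against 0.06 N m of friction and stays where it is left.
- screw_tip (a joint): squeeze of the screw's nylon tip, in rad of extra clockwise turn of the wings: about 0 (up to 0.03 while turning) until the screw is seated, then it grows as the wings are turned on, against 0.25 N m for each 0.1 rad, and springs back. Up to 0.2 is a snug seat; more than 0.3 is forcing it.
- pin_box: small dark blue box 46 x 66 x 28 mm, a bystander, origin at its underside
- spool_navy: upright wooden spool of navy thread, 27 mm across, 36 mm high, a bystander, origin at its underside
- dosing_cup: blue plastic cup 57 mm across, 54 mm high, a bystander left of the trimmer, origin at its underside

How it is judged (in metres and radians):
On the way, in this order (a step that is already met when the one before it is completed fails the run):
1. the soap presses on the bar close beside the cutter head (contact force between soap and guide_bar above 1 N and y of soap_centre in the frame of head_mid between -0.115 and -0.035 m), for 0.05 s.
2. the soap presses on the bar at its middle (contact force between soap and guide_bar above 1 N and y of soap_centre in the frame of bar_mid between -0.062 and -0.027 m), for 0.05 s.
3. the soap presses on the bar farther along (contact force between soap and guide_bar above 1 N and y of soap_centre in the frame of bar_mid between -0.1 and -0.067 m), for 0.05 s.
4. the soap presses on the bar near its free end (contact force between soap and guide_bar above 1 N and y of soap_centre in the frame of bar_mid between -0.17 and -0.105 m), for 0.05 s.
5. the soap lies flat on the worktop again, let go (height (world z) of soap_centre below 0.018 m and angle between soap_centre's own z axis and vertical below 0.2 rad and linear speed of soap below 0.03 m/s and contact force between the fingers and soap below 0.2 N), for 0.2 s.
6. the gib screw is seated (value of joint gib_screw above -0.06 rad), for 0.1 s.
At the end, for the whole second after the job is handed in: the gib screw stands a quarter turn (90 degrees, within 18) back from its seat, still, with the fingers gripping it (more than 1.5 N); the soap lies flat on the worktop, let go; the cutter head is within 20 mm of where it was parked (all of step 5 and value of joint gib_screw between -1.88 and -1.26 rad and velocity of joint gib_screw between -0.1 and 0.1 rad/s and contact force between the fingers and gib_screw above 1.5 N and distance of head_mid from where it was at the start of the episode below 0.02 m); the arm keeps its last pose, push and grip.
It fails at once if the soap is pressed hard on the bar (more than 20 N) (contact force between soap and guide_bar above 20 N).
It fails at once if the gib screw is forced (its tip squeezed by more than 0.3 rad) (value of joint screw_tip above 0.3 rad).
It fails at once if the cutter head is pushed along the bar (distance of head_mid from where it was at the start of the episode above 0.025 m).
It fails at once if a bystander is pushed about (distance of any of pin_box, spool_navy, dosing_cup from where it was at the start of the episode above 0.03 m).
It also fails if it takes over 72 s, if anything falls off the work surface, if the arm or the gripper's body presses on something with over 40 N, if the wrist force passes 120 N, or if a joint passes its speed limit or range.

## Robot

A 6-joint arm with a two-finger parallel gripper is mounted at the origin on a cart in front of the work surface, level with it; the furniture and walls round the work are solid. World frame = base frame: x ahead of the robot, y to its left, z up, the work surface at z = 0. Lengths are in mm, angles in rad, forces in N, time in s.
With the tool pointing down it reaches from about 350 to 975 mm from the base axis. Payload 7.1 kg.
Tool frame: the origin (TCP) lies at the very end of the fingers, on their centre line; the grasp point (between the pads) lies 19 mm behind it (ctrl.grasp_offset is the distance from the TCP to the grasp point, in mm); z points along the fingers, y is the line along which they close (so a half turn about z gives the same grasp; the last joint's range is limited). The gripper opens to 88 mm and grips with 3 to 60 N. Pads are 20 mm wide; open, the fingers measure 115 mm over their backs; the gripper's body (75 mm by 178 mm) begins 61 mm behind the grasp point.
Start: joints at [1.255, 0.423, 1.63, -0, 1.089, -0.019], TCP at [182.757, 597.666, 222.675] pointing down, gripper open.
Joint ranges: [-3, 3], [-0.9, 2.11], [0.09, 2.58], [-1.31, 4.45], [0.11, 2.69], [-2.54, 2.54]. Speed limits (rad/s): [2.39, 2.39, 3.01, 3.14, 3.14, 3.14].

## Interface

Orientations are given as a rotation vector (axis times angle).
In Python, from workcell import ctrl, viewer, ticket, models gives the robot as it stands.
- The arm moves only by the tool play_rows, never from a script. Its arguments are lists of equal length, an entry for each row: "dp": the shift along the world's x, y, z in mm, a list of three; "yaw": the turn about the world's z in degrees. In form: {"dp": [[tx, ty, tz], ...], "yaw": [yaw, ...]}. A call has 1 to 8 rows; each row shifts and turns the commanded pose from where the row before left it; what a row does not reach is not made up. A row lasts 1/12 s, in which the tool goes at most 41.7 mm and 7.16 degrees, less where a joint would pass 70% of its speed; a pose out of reach is approached as far as the arm can. A call is refused whole if a number of a shift passes 41.7 or a number of a turn 7.16, either way. A call with a gripper value outside its range is refused whole. "gripper" is the closure, from 0 (fully open) to 1 (shut), set as the call begins (left out, the last holds). The fingers move at their own pace and stop on an object; the grip force is fixed at half the most. Time passes only in rows, so rows that do not move let the fingers close. It gives the time, the measured TCP pose, the force, the opening and the grip force at its end, in the units of the state.
- ctrl.get_obs(): the state, without advancing time (a new reading comes with each control period).
- viewer.get_image(name): name is "scene" or "side" or "wrist"; returns a dict with "pixels" (400x640x3 uint8, red, green, blue), "range_z" (400x640 float32, mm along the optical axis (not along the pixel's ray), 0 where there is no reading), "fx", "fy", "cx", "cy" (pixels), "T" (4x4, takes a point from camera to world coordinates); the wrist camera has in their place "hand_eye" (4x4, takes a point from camera to tool coordinates, whose origin is the TCP and whose axes are the flange's). Camera axes: x right, y up, looking along -z (the intrinsics and any distortion apply to the point x, -y, -z); pixel columns grow to the right and rows downward; lengths in mm; the calibration is good to about 2 mm. The wrist camera is an equidistant fisheye: a pixel r from the principal point sees the ray r / f radians off the axis. A picture is of the moment at which its call begins: read the wrist's pose just before it.
- ticket.close_job(): hands the job in; it is judged then, once.
Trained networks look in a picture, given as the dict that the camera call returned (one of the last four; its "shot" number tells which), for a name from the list of things; names that differ only in an ending like _2 or _b are one class to them, and where a whole thing is asked for, a point or a joint stands for the part that bears it (a point fixed in the world has none). Each returns a list of dicts, best first, with "conf" (0 to 1); they miss things now and then, are a little off and sometimes report something else, mostly with a low value. They report only what shows in the picture. A call takes as long as a camera call.
- models.look_for(picture, name): "bbox" ([centre column, centre row, width, height] in pixels, round what is visible of it).
- models.landmark_of(picture, name): "location" ([column, row] in pixels: a listed point, or the origin of a listed thing).
The state is a dict: "t": time; "qpos": joint angles; "qvel": joint speeds; "joint_torque": joint torques, N m; "ee_pos": TCP position; "orientation": TCP orientation; "ft_force": force on the tool from outside, world axes, zero at the start; "moment": the same for the moment, N m; "width": finger opening in mm; "grasp_force": force on a finger pad.
Only numpy, scipy, OpenCV 4.12 (cv2) and the standard library are available. Lean on these libraries where they do the work, as an engineer would, in place of code of your own. Each camera call takes 0.05 s, during which the arm holds its last target. There are 200 camera calls.

## Working session

There is one attempt and no reset: what is moved stays moved. The work goes in short steps, Python scripts to look and compute and a tool call to move; the robot and the scene stay as the last step left them, time stands still between calls to the robot, and variables do not carry over. Pictures are saved under pics/ and viewed, at most 10 in all, crops included, and the job is handed in when it is done.

Besides the shell and the picture viewer there is one more tool, called in YAML: its name, and indented under it one key for each argument. play_rows: Moves the arm, as the interface text tells. Its arguments: {"type":"object","properties":{"dp":{"type":"array"},"yaw":{"type":"array"},"gripper":{"type":"number"}},"required":["dp","yaw"]}

```bash
mkdir -p pics; cat > h.py <<'E'
import numpy as np, cv2
from scipy.spatial.transform import Rotation as R
from workcell import ctrl, viewer, ticket, models
def world(p,u,v,z=None):
    T=np.array(p["T"]); d=np.array([(u-p["cx"])/p["fx"],-(v-p["cy"])/p["fy"],-1.])
    if z is None:
        r=p["range_z"][int(round(v)),int(round(u))]; q=d*r
        return (T[:3,:3]@q+T[:3,3]).round(1)
    w=T[:3,:3]@d; o=T[:3,3]; return (o+w*(z-o[2])/w[2]).round(1)
def save(p,n): cv2.imwrite("pics/"+n+".png",cv2.cvtColor(p["pixels"],cv2.COLOR_RGB2BGR))
E
python3 - <<'E'
from h import *
Z=dict(soap_centre=12,trimmer=0,bar_mid=27,bar_free_end=27,head_mid=46.5,screw_grip=78,pin_box=0,spool_navy=0,dosing_cup=0)
for n in("scene","side"):
    p=viewer.get_image(n); save(p,n)
    for k,z in Z.items():
        for l in models.landmark_of(p,k)[:2]: print(n,k,round(l["conf"],2),np.round(l["location"],1),world(p,*l["location"],z),world(p,*l["location"]))
o=ctrl.get_obs();print(o, ctrl.grasp_offset)
E
```

```text
scene soap_centre 0.65 [423.7 310. ] [ 508.6 -314.    12. ] [ 499.8 -316.3   23.5]
scene trimmer 0.81 [314.6 233.4] [573.8  28.9   0. ] [561.8  20.2  14.3]
scene trimmer 0.18 [233.7 163.9] [678.9 420.1   0. ] [666.2 405.9  13.2]
scene bar_mid 0.88 [315.5 219.6] [594.8  41.2  27. ] [593.7  40.5  28.2]
scene bar_mid 0.44 [313.5 234.5] [546.2  12.4  27. ] [557.9  20.9  13. ]
scene bar_free_end 0.87 [374.9 240.4] [ 619.3 -124.7   27. ] [ 605.4 -131.4   42.1]
scene head_mid 0.66 [279.1 200.5] [581.8 153.   46.5] [575.  146.9  54.1]
scene head_mid 0.2 [278.9 194.6] [601.  169.4  46.5] [571.  142.8  79. ]
scene screw_grip 0.46 [277.9 192.1] [578.5 152.4  78. ] [636.4 204.1  15.8]
scene pin_box 0.59 [440.7 257.4] [ 688.4 -275.9    0. ] [ 673.1 -279.8   15.6]
scene pin_box 0.29 [415.  270.6] [ 611.5 -243.6    0. ] [ 607.8 -244.7    4.1]
scene spool_navy 0.48 [416.2 273.3] [ 605.4 -249.8    0. ] [ 602.6 -250.7    3.2]
scene dosing_cup 0.63 [233.1 165.2] [672.7 416.7   0. ] [662.7 405.6  10.4]
side soap_centre 0.64 [373.4 191.7] [ 506.4 -312.6   12. ] [ 499.1 -280.1   23.3]
side trimmer 0.92 [3
[... 830 characters left out ...]
: array([ 1.25499709e+00,  4.23101767e-01,  1.62990949e+00,  1.18483673e-05,
        1.08858823e+00, -1.89776966e-02]), 'qvel': array([ 1.24796379e-03,  4.96983759e-05, -1.66942331e-03,  7.29691397e-04,
        9.77653854e-04,  5.48539096e-04]), 'joint_torque': array([-2.47946606e-03, -5.44573188e+01, -2.74054348e+01,  6.43531163e-02,
        1.68020767e-02, -4.83537076e-05]), 'ee_pos': array([182.75464321, 597.66442876, 222.6702213 ]), 'orientation': array([-4.64543329e-01, -3.10704549e+00,  7.84113866e-06]), 'ft_force': array([ 0.55073753, -0.79555689,  0.10841243]), 'moment': array([ 0.09134643,  0.0234371 , -0.00263107]), 'grasp_force': 0.0, 'width': 87.79303276851864} 18.700000000000003
```

```bash
python3 - <<'E'
import cv2
a=cv2.imread("pics/scene.png")[140:350,200:480]; b=cv2.imread("pics/side.png")[150:310,200:420]
cv2.imwrite("pics/sc.png",cv2.resize(a,None,fx=2.8,fy=2.8,interpolation=cv2.INTER_CUBIC))
cv2.imwrite("pics/sd.png",cv2.resize(b,None,fx=3.5,fy=3.5,interpolation=cv2.INTER_CUBIC))
E
```

```text
(no output)
```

View pics/sc.png

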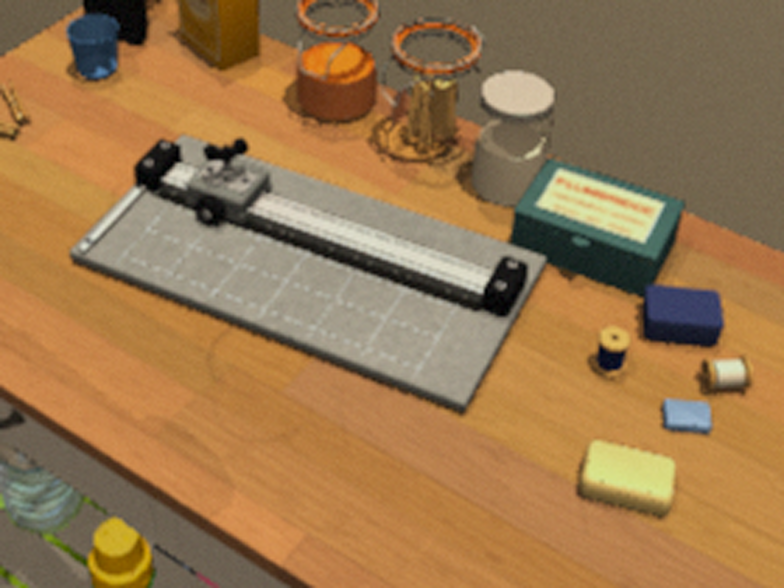

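View pics/sd.png

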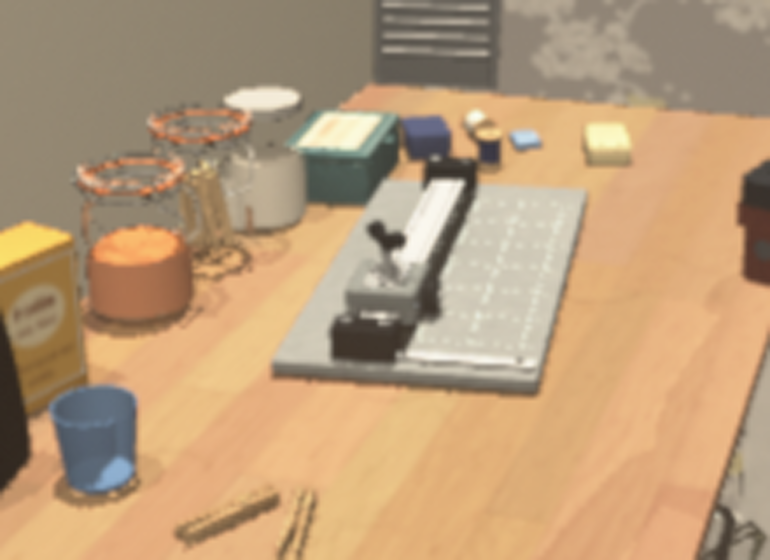

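Scene: soap at crop (628,478), trimmer slightly rotated with its bar between the blocks at (158,165) and (505,285), screw at (228,152). Spool and blue box sit beyond the soap. Next: orientations by segmentation.

```bash
cat >> h.py <<'E'
def cloud(p,mask):
    v,u=np.nonzero(mask&(p["range_z"]>0)); r=p["range_z"][v,u]; T=np.array(p["T"])
    q=np.c_[(u-p["cx"])/p["fx"]*r,-(v-p["cy"])/p["fy"]*r,-r]
    return q@T[:3,:3].T+T[:3,3],u,v
E
python3 - <<'E'
from h import *
for n in("scene","side"):
    p=viewer.get_image(n); hsv=cv2.cvtColor(p["pixels"],cv2.COLOR_RGB2HSV)
    P,u,v=cloud(p,np.ones((400,640),bool)); h,s,b=hsv[v,u].T
    m=(abs(P[:,0]-507)<70)&(abs(P[:,1]+300)<80)&(h>22)&(h<36)&(s>60)&(b>140)&(P[:,2]>17)
    # project to plane z=24
    Q=np.array([world(p,a,c,24)[:2] for a,c in zip(u[m],v[m])],np.float32)
    print(n,"soap",m.sum(),np.median(P[m],0),cv2.minAreaRect(Q),cv2.minAreaRect(P[m][:,:2].astype(np.float32)))
    m=(abs(P[:,0]-590)<150)&(abs(P[:,1]-30)<280)&(s<60)&(P[:,2]>8)&(P[:,2]<21)
    Q=np.array([world(p,a,c,15)[:2] for a,c in zip(u[m],v[m])],np.float32)
    print("board",m.sum(),cv2.minAreaRect(Q))
    # bar
    m=(abs(P[:,0]-595)<60)&(P[:,1]<115)&(P[:,1]>-130)&(s<60)&(b>165)&(P[:,2]>20)&(P[:,2]<34)
    Q=np.array([world(p,a,c,27)[:2] for a,c in zip(u[m],v[m])],np.float32)
    print("bar",m.sum(),cv2.minAreaRect(Q),np.polyfit(Q[:,1],Q[:,0],1),Q[:,1].min(),Q[:,1].max())
E
```

```text
scene soap 467 [ 506.48358665 -315.27346795   24.11328231] ((506.9820251464844, -314.5515441894531), (41.5296516418457, 65.97383117675781), 18.115999221801758) ((508.2755126953125, -314.2229309082031), (41.07113265991211, 66.12309265136719), 18.033082962036133)
board 6285 ((570.4563598632812, -13.309173583984375), (228.259521484375, 507.1200866699219), 12.896646499633789)
bar 760 ((601.0342407226562, -5.18878173828125), (32.100006103515625, 234.17198181152344), 8.457440376281738) [-1.45818280e-01  6.00150224e+02] -123.3 110.7
side soap 34 [ 507.78196374 -299.98051777   24.2875371 ] ((506.6966857910156, -307.8001403808594), (38.84921646118164, 68.49552154541016), 16.54897689819336) ((507.8398742675781, -310.100341796875), (38.893611907958984, 68.51776123046875), 17.646284103393555)
board 2952 ((601.602294921875, -5.2322998046875), (264.1560363769531, 525.3177490234375), 8.582262992858887)
bar 231 ((605.0404052734375, -33.14411926269531), (30.995752334594727, 202.7850341796875), 8.283577919006348) [-1.56412887e-01  5.99019751e+02] -135.0 68.7
```

play_rows:
  dp:
    - [22,-35,5]
    - [22,-35,5]
    - [22,-35,5]
    - [22,-35,5]
    - [22,-35,5]
    - [22,-35,5]
    - [22,-35,5]
    - [22,-35,5]
  yaw: [-4,-4,-4,-4,-4,-4,-4,-4]
  gripper: 0

```text
t: 1.77
ee_pos: [359.4, 315.9, 263.2]
orientation: [1.307, 2.856, 0.001]
ft_force: [0.3, 0.4, 0.5]
width: 87.5
grasp_force: 0.0
```

play_rows:
  dp:
    - [22,-35,5]
    - [22,-35,5]
    - [22,-35,5]
    - [22,-35,5]
    - [20,-35,0]
    - [15,-35,0]
    - [0,0,0]
    - [0,0,0]
  yaw: [-4,-4,-4,-4,-4,-3,0,0]

```text
t: 2.43
ee_pos: [482.3, 106.0, 282.7]
orientation: [-1.852, -2.538, -0.0]
ft_force: [0.3, 1.5, -0.1]
width: 87.8
grasp_force: 0.0
```

```bash
cat >> h.py <<'E'
def wshot():
    o=ctrl.get_obs(); p=viewer.get_image("wrist")
    M=np.eye(4); M[:3,:3]=R.from_rotvec(o["orientation"]).as_matrix(); M[:3,3]=o["ee_pos"]
    p["W"]=M@np.array(p["hand_eye"]); return p,o
def wworld(p,u,v,z):
    x=(u-p["cx"])/p["fx"]; y=(v-p["cy"])/p["fy"]; r=np.hypot(x,y)
    d=np.array([x/r*np.sin(r),-y/r*np.sin(r),-np.cos(r)]); w=p["W"][:3,:3]@d; o=p["W"][:3,3]
    return (o+w*(z-o[2])/w[2]).round(1)
Z=dict(soap_centre=12,trimmer=0,bar_mid=27,bar_free_end=27,head_mid=46.5,screw_grip=78,pin_box=0,spool_navy=0,dosing_cup=0)
def wl(p,names):
    for k in names:
        for l in models.landmark_of(p,k)[:2]: print(k,round(l["conf"],2),np.round(l["location"],1),wworld(p,*l["location"],Z[k]))
E
python3 - <<'E'
from h import *
p,o=wshot(); save(p,"w1"); print(p["hand_eye"].round(2),p["fx"])
wl(p,["trimmer","bar_mid","bar_free_end","head_mid","screw_grip","soap_centre"])
E
```

```text
[[  -0.      0.95    0.3    82.29]
 [   1.      0.     -0.     -0.24]
 [  -0.      0.3    -0.95 -161.53]
 [   0.      0.      0.      1.  ]] 309.70691628693146
trimmer 0.89 [357.8 224.2] [563.5  35.5   0. ]
trimmer 0.28 [379.3 233.3] [601.5  31.2   0. ]
bar_mid 0.89 [379.3 229.9] [590.7  45.5  27. ]
bar_free_end 0.91 [353.9 323.6] [ 615.9 -130.6   27. ]
head_mid 0.9 [400.3 169. ] [580.8 142.4  46.5]
head_mid 0.35 [379.8 231.4] [586.   50.1  46.5]
screw_grip 0.59 [403.5 172.6] [576.6 142.8  78. ]
soap_centre 0.68 [271.3 368.6] [ 508.4 -309.5   12. ]
```

View pics/w1.png

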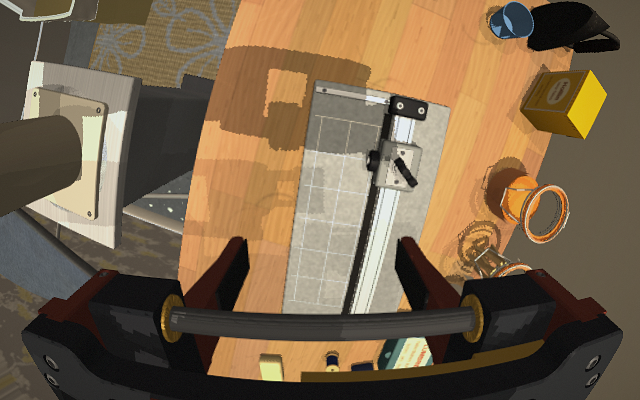

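play_rows:
  dp:
    - [3,-40,-5]
    - [3,-40,-5]
    - [3,-40,-5]
    - [3,-40,-5]
    - [3,-40,-5]
    - [3,-40,-5]
    - [3,-40,-10]
    - [3,-40,-10]
  yaw: [0,0,0,0,0,0,0,0]

```text
t: 3.45
ee_pos: [506.1, -213.6, 232.7]
orientation: [1.844, 2.542, 0.001]
ft_force: [1.6, 0.3, -0.3]
width: 87.9
grasp_force: 0.0
```

play_rows:
  dp:
    - [0,-40,-20]
    - [0,-40,-20]
    - [0,-13,-30]
    - [0,0,0]
    - [0,0,0]
  yaw: [0,0,0,0,0]

```text
t: 3.87
ee_pos: [504.8, -299.1, 163.9]
orientation: [-1.845, -2.537, 0.0]
ft_force: [-0.1, 0.8, -0.5]
width: 87.7
grasp_force: 0.0
```

```bash
python3 - <<'E'
from h import *
p,o=wshot(); save(p,"w2"); print(o["ee_pos"],o["orientation"],o["ft_force"])
wl(p,["soap_centre","bar_free_end","bar_mid"])
hsv=cv2.cvtColor(p["pixels"],cv2.COLOR_RGB2HSV);h,s,b=cv2.split(hsv)
m=((h>22)&(h<36)&(s>60)&(b>140)).astype(np.uint8)
n,l,st,c=cv2.connectedComponentsWithStats(m); i=1+st[1:,4].argmax(); print(st[i],c[i])
v,u=np.nonzero(l==i); Q=np.array([wworld(p,a,d,22)[:2] for a,d in zip(u,v)],np.float32); print(cv2.minAreaRect(Q))
E
```

```text
[ 504.76338466 -299.05532902  163.85970053] [-1.84505572e+00 -2.53748854e+00  1.09937850e-04] [-0.12612221  0.75306314 -0.51160541]
soap_centre 0.77 [324.3 202.4] [ 511.6 -312.7   12. ]
bar_free_end 0.64 [481.2  72.9] [ 621.1 -125.5   27. ]
[ 303  184   39   51 1495] [322.67959866 211.70367893]
((510.738525390625, -318.0565185546875), (39.11837387084961, 54.66413497924805), 17.958093643188477)
```

View pics/w2.png

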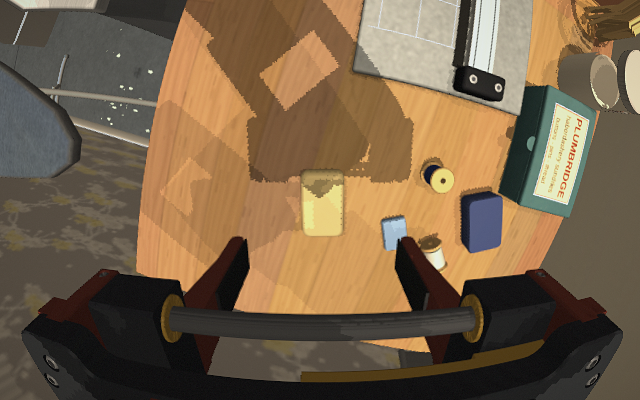

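The soap (323,203) lies square between the fingers; the light blue piece (395,233) clears them. Descend.

play_rows:
  dp:
    - [4,-14,-30]
    - [0,0,-35]
    - [0,0,-35]
    - [0,0,-25]
    - [0,0,-18]
    - [0,0,-10]
    - [0,0,-6]
    - [0,0,0]
  yaw: [0,0,0,0,0,0,0,0]

```text
t: 4.73
ee_pos: [510.2, -313.4, 6.5]
orientation: [1.845, 2.542, 0.0]
ft_force: [0.1, 0.3, 0.2]
width: 87.9
grasp_force: 0.0
```

play_rows:
  dp:
    - [0,0,0]
    - [0,0,0]
    - [0,0,0]
    - [0,0,0]
    - [0,0,0]
    - [0,0,0]
    - [0,0,0]
    - [0,0,0]
  yaw: [0,0,0,0,0,0,0,0]
  gripper: 1

```text
t: 5.4
ee_pos: [509.8, -313.9, 6.6]
orientation: [1.847, 2.541, 0.0]
ft_force: [0.1, -0.3, 2.6]
width: 43.9
grasp_force: 30.0
```

play_rows:
  dp:
    - [0,0,10]
    - [0,0,25]
    - [0,10,35]
    - [0,25,30]
    - [5,35,15]
    - [8,38,0]
    - [8,38,0]
    - [8,38,0]
  yaw: [0,0,0,-2,-2,-2,-2,-1.7]

```text
t: 6.07
ee_pos: [538.9, -128.5, 122.6]
orientation: [2.057, 2.373, 0.001]
ft_force: [-0.1, 0.0, -1.3]
width: 43.9
grasp_force: 30.0
```

```bash
python3 - <<'E'
from h import *
o=ctrl.get_obs();print(o["ee_pos"],o["ft_force"],o["width"])
for n in("scene","side"):
    p=viewer.get_image(n)
    if n=="scene": save(p,"s2")
    P,u,v=cloud(p,np.ones((400,640),bool))
    for y in range(-240,160,40):
        m=(P[:,0]>640)&(P[:,0]<760)&(P[:,1]>=y)&(P[:,1]<y+40)&(P[:,2]>60)&(P[:,2]<170)
        if m.sum()>5: print(n,y,m.sum(),np.percentile(P[m][:,0],5),P[m][:,2].max())
wl(wshot()[0],["bar_mid","bar_free_end","head_mid"])
E
```

```text
[ 538.90482017 -128.4617678   122.64970236] [-0.11438374  0.00705594 -1.28961494] 43.89532847470916
scene 40 64 735.933111073536 130.8741835080557
scene 80 10 752.3309462415757 102.41125822403058
scene 120 57 740.7432019150293 123.99245261797648
side -80 59 740.639159224597 118.24717087884824
side -40 41 743.0715060872335 118.33975367945243
side 0 10 745.8954425184644 128.84754380251866
side 40 61 735.5501221071315 129.77770160255125
side 80 7 748.2871863841847 103.248140835127
side 120 28 740.0061907321724 121.90801926912212
bar_mid 0.95 [416.6  23. ] [594.6  44.7  27. ]
bar_free_end 0.94 [409.2 217.8] [ 619.6 -126.    27. ]
```

play_rows:
  dp:
    - [11,37,0]
    - [11,37,0]
    - [11,37,-10]
    - [11,37,-20]
    - [10,35,-25]
    - [0,0,-15]
    - [0,0,0]
    - [0,0,0]
  yaw: [0,0,0,0,0,0,0,0]

```text
t: 7.03
ee_pos: [591.0, 48.3, 52.8]
orientation: [-2.055, -2.374, 0.003]
ft_force: [-0.2, 0.4, -1.7]
width: 44.1
grasp_force: 30.0
```

```bash
python3 - <<'E'
from h import *
o=ctrl.get_obs();print(o["ee_pos"],o["orientation"],o["ft_force"],o["width"])
p,o=wshot();save(p,"w3");wl(p,["head_mid","screw_grip","soap_centre","bar_mid"])
E
```

```text
[590.97371366  48.34295503  52.84146484] [-2.05490199 -2.37406287  0.00314487] [-0.22266976  0.37718828 -1.72040395] 44.096924596427954
head_mid 0.85 [323.8  83. ] [578.2 143.7  46.5]
screw_grip 0.88 [324.8  77.3] [578.5 143.6  78. ]
soap_centre 0.77 [321.3 256.7] [593.7  25.9  12. ]
```

View pics/w3.png

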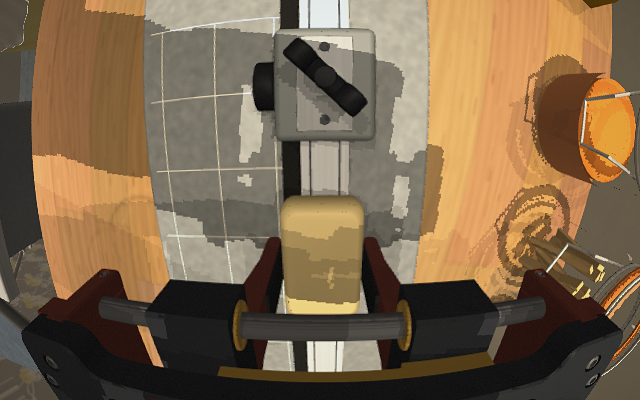

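Soap (322,256) is over the strip (centre col 326) and clear of the head (bottom row 140). Lower gently.

play_rows:
  dp:
    - [0,0,-10]
    - [0,0,-6]
    - [0,0,-2]
    - [0,0,-1]
    - [0,0,-0.5]
    - [0,0,0]
  yaw: [0,0,0,0,0,0]

```text
t: 7.78
ee_pos: [591.7, 49.7, 33.9]
orientation: [-2.055, -2.376, 0.0]
ft_force: [-0.2, -0.1, -0.4]
width: 44.0
grasp_force: 30.0
```

play_rows:
  dp:
    - [0,0,-1]
    - [0,0,-0.5]
    - [0,0,-0.5]
    - [0,0,0]
    - [0,0,0]
  yaw: [0,0,0,0,0]

```text
t: 8.2
ee_pos: [591.9, 49.7, 32.4]
orientation: [2.055, 2.376, 0.001]
ft_force: [-0.1, 0.0, 1.1]
width: 44.0
grasp_force: 30.0
```

play_rows:
  dp:
    - [0,0,-0.6]
    - [0,0,-0.6]
    - [0,0,0]
    - [0,0,0]
  yaw: [0,0,0,0]

```text
t: 8.53
ee_pos: [591.9, 49.7, 31.3]
orientation: [2.055, 2.376, 0.001]
ft_force: [-1.8, 0.5, 5.6]
width: 44.0
grasp_force: 30.0
```

play_rows:
  dp:
    - [0.7,-5,0]
    - [0.7,-5,0]
    - [0.7,-5,0]
    - [0.7,-5,0]
    - [0.7,-5,0]
    - [0.7,-5,0]
    - [0.7,-5,0]
    - [0.7,-5,0]
  yaw: [0,0,0,0,0,0,0,0]

```text
t: 9.2
ee_pos: [597.9, 10.0, 31.4]
orientation: [2.055, 2.376, 0.002]
ft_force: [-0.3, 3.2, 4.8]
width: 43.8
grasp_force: 30.0
```

play_rows:
  dp:
    - [0.7,-5,0]
    - [0.7,-5,0]
    - [0.7,-5,0]
    - [0.7,-5,0]
    - [0.7,-5,0]
    - [0.7,-5,0]
    - [0.7,-5,0]
    - [0.7,-5,0]
  yaw: [0,0,0,0,0,0,0,0]

```text
t: 9.87
ee_pos: [603.4, -30.1, 31.4]
orientation: [2.055, 2.376, 0.002]
ft_force: [-0.3, 4.5, 5.9]
width: 44.0
grasp_force: 30.0
```

play_rows:
  dp:
    - [0.7,-5,0]
    - [0.7,-5,0]
    - [0.7,-5,0]
    - [0.7,-5,0]
    - [0.7,-5,0]
    - [0.7,-5,0]
    - [0.7,-5,0]
    - [0.7,-5,0]
  yaw: [0,0,0,0,0,0,0,0]

```text
t: 10.53
ee_pos: [609.0, -70.1, 31.4]
orientation: [2.055, 2.376, 0.002]
ft_force: [-1.2, 3.1, 5.7]
width: 43.7
grasp_force: 30.0
```

play_rows:
  dp:
    - [0.7,-4,0]
    - [0.7,-4,0]
    - [0,0,0]
  yaw: [0,0,0]

```text
t: 10.78
ee_pos: [610.5, -78.7, 31.4]
orientation: [2.055, 2.375, 0.001]
ft_force: [0.8, -0.3, 4.9]
width: 43.9
grasp_force: 30.0
```

play_rows:
  dp:
    - [0,0,10]
    - [0,0,30]
    - [-5,0,35]
    - [-15,-30,15]
    - [-15,-35,0]
    - [-15,-35,0]
    - [-15,-35,0]
    - [-15,-35,0]
  yaw: [0,0,0,2,2,2,2,1.7]

```text
t: 11.45
ee_pos: [528.9, -249.6, 121.5]
orientation: [1.843, 2.544, -0.0]
ft_force: [0.8, -0.3, -1.4]
width: 44.1
grasp_force: 30.0
```

play_rows:
  dp:
    - [-15,-35,-20]
    - [-6,-31,-30]
    - [0,0,-30]
    - [0,0,-18]
    - [0,0,-10]
    - [0,0,-3]
    - [0,0,0]
    - [0,0,0]
  yaw: [0,0,0,0,0,0,0,0]

```text
t: 12.12
ee_pos: [510.5, -311.9, 12.9]
orientation: [1.845, 2.541, 0.0]
ft_force: [-0.4, 0.3, -0.5]
width: 43.9
grasp_force: 30.0
```

play_rows:
  dp:
    - [0,0,-3]
    - [0,0,-2]
    - [0,0,-1]
    - [0,0,0]
    - [0,0,0]
  yaw: [0,0,0,0,0]

```text
t: 12.53
ee_pos: [510.2, -312.0, 6.6]
orientation: [1.846, 2.541, 0.0]
ft_force: [0.9, 1.9, 4.8]
width: 44.2
grasp_force: 30.0
```

play_rows:
  dp:
    - [0,0,0]
    - [0,0,0]
    - [0,0,0]
    - [0,0,0]
    - [0,0,0]
    - [0,0,0]
    - [0,0,0]
  yaw: [0,0,0,0,0,0,0]
  gripper: 0

```text
t: 13.12
ee_pos: [509.6, -312.0, 5.8]
orientation: [-1.847, -2.541, 0.0]
ft_force: [0.4, -0.2, -0.5]
width: 86.3
grasp_force: 0.0
```

play_rows:
  dp:
    - [0,0,10]
    - [0,0,30]
    - [0,0,40]
    - [0,10,40]
    - [5,30,25]
    - [5,38,15]
    - [5,38,10]
    - [5,38,0]
  yaw: [0,0,0,0,0,0,0,0]

```text
t: 13.78
ee_pos: [531.1, -157.1, 179.4]
orientation: [1.845, 2.536, 0.003]
ft_force: [-0.3, -0.5, -0.6]
width: 87.4
grasp_force: 0.0
```

```bash
python3 - <<'E'
from h import *
o=ctrl.get_obs();print(o["t"],o["ee_pos"],o["qpos"].round(3))
p=viewer.get_image("scene"); hsv=cv2.cvtColor(p["pixels"],cv2.COLOR_RGB2HSV)
P,u,v=cloud(p,np.ones((400,640),bool)); h,s,b=hsv[v,u].T
m=(abs(P[:,0]-507)<90)&(abs(P[:,1]+300)<90)&(h>22)&(h<36)&(s>60)&(b>110)&(P[:,2]>17)
print(m.sum(),np.median(P[m],0),cv2.minAreaRect(P[m][:,:2].astype(np.float32)),np.polyfit(P[m][:,0],P[m][:,2],1))
for k in ("head_mid","screw_grip"):
  for l in models.landmark_of(p,k)[:1]: print(k,l["conf"],world(p,*l["location"],Z[k]))
# wing angle from the earlier wrist picture w3 (pose then)
M=np.eye(4); M[:3,:3]=R.from_rotvec([-2.05490199,-2.37406287,0.00314487]).as_matrix(); M[:3,3]=[590.97,48.34,52.84]
w,_=wshot(); w["W"]=M@np.array(w["hand_eye"])
a,b=wworld(w,292,46,82),wworld(w,357,110,82); print(a,b,(a+b)/2,np.degrees(np.arctan2(*(b-a)[[1,0]])))
E
```

```text
13.7833 [ 531.05754854 -157.11725543  179.43376962] [-0.309  0.373  1.826  0.     0.937 -0.622]
426 [ 507.22902854 -314.63828784   23.92791879] ((505.8229675292969, -283.78216552734375), (51.48317337036133, 127.50931549072266), 3.4237451553344727) [  0.16621828 -59.18595761]
head_mid 0.8 [570.6 149.3  46.5]
screw_grip 0.46 [564.3 138.7  78. ]
[562.9 155.1  82. ] [593.9 131.5  82. ] [578.4 143.3  82. ] -37.28166720599242
```

play_rows:
  dp:
    - [6,38,0]
    - [6,38,0]
    - [6,38,0]
    - [6,38,0]
    - [6,38,0]
    - [6,38,0]
    - [6,38,0]
    - [5,34,0]
  yaw: [4.4,4.4,4.4,4.4,4.4,4.4,4.4,4.4]

```text
t: 14.65
ee_pos: [577.4, 142.5, 175.8]
orientation: [0.988, 2.982, -0.0]
ft_force: [0.5, -0.7, -0.3]
width: 87.8
grasp_force: 0.0
```

play_rows:
  dp:
    - [0,0,0]
    - [0,0,0]
    - [0,0,0]
  yaw: [0,0,0]

```text
t: 14.9
ee_pos: [576.7, 140.5, 175.5]
orientation: [-0.994, -2.979, 0.001]
ft_force: [-0.3, 0.5, -0.1]
width: 87.8
grasp_force: 0.0
```

```bash
python3 - <<'E'
from h import *
p,o=wshot(); print(o["ee_pos"],o["orientation"],np.degrees(o["qpos"][0]-o["qpos"][5]),o["moment"])
wl(p,["head_mid","screw_grip"])
a=p["pixels"][100:300,220:420]; cv2.imwrite("pics/w4.png",cv2.resize(cv2.cvtColor(a,cv2.COLOR_RGB2BGR),None,fx=3,fy=3))
g=cv2.cvtColor(p["pixels"],cv2.COLOR_RGB2GRAY); l=models.landmark_of(p,"screw_grip")[0]["location"]
yy,xx=np.mgrid[:400,:640]; m=((g<50)&(np.hypot(xx-l[0],yy-l[1])<45)).astype(np.uint8)
n,L,st,c=cv2.connectedComponentsWithStats(m)
for i in range(1,n):
    if st[i,4]>60:
        v,u=np.nonzero(L==i); Q=np.array([wworld(p,a,d,85)[:2] for a,d in zip(u,v)],np.float32); print(st[i],cv2.minAreaRect(Q))
E
```

```text
[576.66920926 140.54035555 175.47679422] [-9.94155568e-01 -2.97947779e+00  1.47729812e-03] 53.07679139141879 [-0.10215595  0.05309067  0.05725088]
head_mid 0.69 [327.4 193.5] [579.3 145.1  46.5]
screw_grip 0.93 [327.1 202.3] [578.1 145.   78. ]
[283 159  34  48 308] ((544.8386840820312, 136.38491821289062), (10.26699447631836, 49.71110534667969), 17.428279876708984)
[320 180  13  47 500] ((576.812255859375, 144.97711181640625), (10.136817932128906, 41.29119873046875), 54.46279525756836)
```

View pics/w4.png

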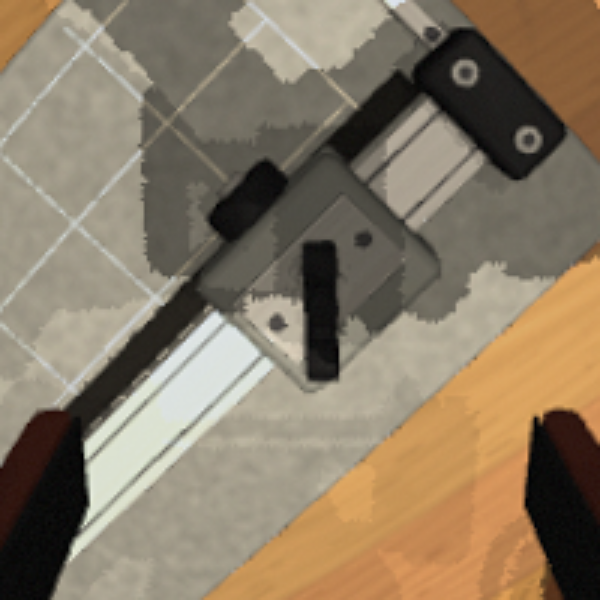

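The wings (crop column 320, rows 240–380) are aligned with the fingers. Descend and grip.

play_rows:
  dp:
    - [1,4,-30]
    - [0,0,-30]
    - [0,0,-25]
    - [0,0,-15]
    - [0,0,-9]
    - [0,0,-5]
    - [0,0,0]
    - [0,0,0]
  yaw: [1,0,0,0,0,0,0,0]

```text
t: 15.77
ee_pos: [578.3, 145.8, 62.6]
orientation: [0.966, 2.988, 0.001]
ft_force: [0.5, 0.5, -0.2]
width: 87.6
grasp_force: 0.0
```

```bash
python3 - <<'E'
from h import *
o=ctrl.get_obs();print(o["ee_pos"],o["ft_force"],o["moment"])
E
```

```text
[578.2754114  145.83691719  62.59111294] [ 0.47089639  0.509183   -0.15115208] [-0.00011797  0.04849848 -0.00237654]
```

play_rows:
  dp:
    - [0,0,0]
    - [0,0,0]
    - [0,0,0]
    - [0,0,0]
    - [0,0,0]
    - [0,0,0]
    - [0,0,0]
    - [0,0,0]
  yaw: [0,0,0,0,0,0,0,0]
  gripper: 1

```text
t: 16.43
ee_pos: [577.7, 146.1, 61.9]
orientation: [0.966, 2.99, -0.0]
ft_force: [-0.8, 0.2, -0.6]
width: 38.2
grasp_force: 0.0
```

```bash
cat > st.py <<'E'
from h import *
o=ctrl.get_obs();print(o["t"].__round__(2),"pos",o["ee_pos"].round(1),"yaw",np.degrees(2*np.arctan2(o["orientation"][1],o["orientation"][0])-np.pi/2).round(1),"F",o["ft_force"].round(1),"M",o["moment"].round(3),o["width"].round(1),o["grasp_force"],"q6",o["qpos"][5].round(2))
E
python3 st.py
```

```text
Traceback (most recent call last):
  File "st.py", line 2, in <module>
    o=ctrl.get_obs();print(o["t"].__round__(2),"pos",o["ee_pos"].round(1),"yaw",np.degrees(2*np.arctan2(o["orientation"][1],o["orientation"][0])-np.pi/2).round(1),"F",o["ft_force"].round(1),"M",o["moment"].round(3),o["width"].round(1),o["grasp_force"],"q6",o["qpos"][5].round(2))
                                                                                                                                                                                                                       ^^^^^^^^^^^^^^^^
AttributeError: 'float' object has no attribute 'round'
```

play_rows:
  dp:
    - [0,-1,0]
    - [0,0,0]
    - [0,0,0]
    - [0,0,0]
    - [0,0,0]
    - [0,0,0]
    - [0,0,0]
    - [0,0,0]
  yaw: [0,0,0,0,0,0,0,0]

```text
t: 17.1
ee_pos: [577.6, 145.0, 61.9]
orientation: [-0.966, -2.989, 0.0]
ft_force: [0.4, -0.7, -0.2]
width: 9.4
grasp_force: 30.0
```

```bash
sed -i 's/o\["width"\].round(1)/round(float(o["width"]),1)/' st.py; python3 st.py
```

```text
17.1 pos [577.6 145.   61.9] yaw -305.8 F [ 0.4 -0.7 -0.2] M [-0.212  0.006  0.041] 9.4 30.000075823045336 q6 -0.72
```

play_rows:
  dp:
    - [0,0,0]
    - [0,0,0]
    - [0,0,0]
    - [0,0,0]
    - [0,0,0]
    - [0,0,0]
    - [0,0,0]
    - [0,0,0]
  yaw: [-2,-4,-4,-4,-4,-4,-4,-4]

```text
t: 17.77
ee_pos: [578.0, 145.3, 61.9]
orientation: [1.711, 2.634, 0.001]
ft_force: [1.1, 0.5, -2.3]
width: 9.9
grasp_force: 30.0
```

```bash
python3 st.py
```

```text
17.77 pos [578.  145.3  61.9] yaw 24.0 F [ 1.1  0.5 -2.3] M [ 0.036 -0.111  0.094] 9.9 29.998134074849077 q6 -0.19
```

play_rows:
  dp:
    - [0,0,0]
    - [0,0,0]
    - [0,0,0]
    - [0,0,0]
    - [0,0,0]
    - [0,0,0]
    - [0,0,0]
    - [0,0,0]
  yaw: [-4,-4,-4,-4,-4,-4,-4,-4]

```text
t: 18.43
ee_pos: [578.6, 145.4, 61.9]
orientation: [2.37, 2.061, 0.003]
ft_force: [3.5, 1.2, -2.8]
width: 9.9
grasp_force: 30.0
```

```bash
python3 st.py
```

```text
18.43 pos [578.6 145.4  61.9] yaw -8.0 F [ 3.5  1.2 -2.8] M [ 0.023 -0.405  0.053] 9.9 29.99787069973536 q6 0.37
```

play_rows:
  dp:
    - [0,0,0]
    - [0,0,0]
    - [0,0,0]
    - [0,0,0]
    - [0,0,0]
    - [0,0,0]
    - [0,0,0]
    - [0,0,0]
  yaw: [-4,-4,-4,-4,-4,-4,-4,0]

```text
t: 19.1
ee_pos: [579.0, 145.2, 61.9]
orientation: [2.798, 1.427, 0.004]
ft_force: [4.8, -0.1, -4.7]
width: 9.9
grasp_force: 30.0
```

```bash
python3 st.py
```

```text
19.1 pos [579.  145.2  61.9] yaw -35.9 F [ 4.8 -0.1 -4.7] M [-0.085 -0.787  0.048] 9.9 29.999996662081685 q6 0.85
```

play_rows:
  dp:
    - [0.5,0,-0.2]
    - [0.5,0,-0.2]
    - [0,0,0]
    - [0,0,0]
    - [0,0,0]
    - [0,0,0]
  yaw: [-4,-4,-4,-4,0,0]

```text
t: 19.6
ee_pos: [579.3, 145.0, 61.8]
orientation: [2.967, 1.033, 0.002]
ft_force: [2.4, -1.1, 1.3]
width: 9.9
grasp_force: 30.0
```

```bash
python3 st.py
```

```text
19.6 pos [579.3 145.   61.8] yaw -51.6 F [ 2.4 -1.1  1.3] M [-0.303 -0.35   0.011] 9.9 30.000327794841724 q6 1.13
```

play_rows:
  dp:
    - [0,0,0]
    - [0,0,0]
    - [0,0,0]
    - [0,0,0]
    - [0,0,0]
  yaw: [-2,-2,-2,0,0]

```text
t: 20.02
ee_pos: [579.3, 145.0, 61.8]
orientation: [3.017, 0.876, 0.002]
ft_force: [3.2, -2.8, 1.4]
width: 9.7
grasp_force: 30.0
```

```bash
python3 st.py
```

```text
20.02 pos [579.3 145.   61.8] yaw -57.6 F [ 3.2 -2.8  1.4] M [-0.551 -0.543  0.018] 9.7 30.000440183503088 q6 1.23
```

play_rows:
  dp:
    - [0,0,0]
    - [0,0,0]
    - [0,0,0]
    - [0,0,0]
  yaw: [-2,-2,-2,0]

```text
t: 20.35
ee_pos: [579.4, 144.9, 61.8]
orientation: [3.059, 0.714, 0.002]
ft_force: [3.7, -3.1, 1.9]
width: 9.5
grasp_force: 30.0
```

```bash
python3 st.py
```

```text
20.35 pos [579.4 144.9  61.8] yaw -63.7 F [ 3.7 -3.1  1.9] M [-0.655 -0.548  0.062] 9.5 30.000869337382028 q6 1.34
```

play_rows:
  dp:
    - [0,0,0]
    - [0,0,0]
    - [0,0,0]
    - [0,0,0]
  yaw: [-2,-2,-1,0]

```text
t: 20.68
ee_pos: [579.4, 144.8, 61.8]
orientation: [3.087, 0.581, 0.002]
ft_force: [3.8, -2.9, 2.5]
width: 10.0
grasp_force: 30.0
```

```bash
python3 st.py
```

```text
20.68 pos [579.4 144.8  61.8] yaw -68.7 F [ 3.8 -2.9  2.5] M [-0.643 -0.592  0.058] 10.0 30.000667855638312 q6 1.42
```

play_rows:
  dp:
    - [0.4,-0.3,0]
    - [0,0,0]
    - [0,0,0]
    - [0,0,0]
  yaw: [-2,-2,-2,0]

```text
t: 21.02
ee_pos: [579.4, 144.6, 61.8]
orientation: [3.114, 0.417, 0.001]
ft_force: [3.4, -3.4, 3.6]
width: 9.8
grasp_force: 30.0
```

```bash
python3 st.py
```

```text
21.02 pos [579.4 144.6  61.8] yaw -74.7 F [ 3.4 -3.4  3.6] M [-0.549 -0.431  0.085] 9.8 30.00109314903966 q6 1.53
```

play_rows:
  dp:
    - [0,0,0]
    - [0,0,0]
    - [0,0,0]
    - [0,0,0]
  yaw: [-2,-2,-1,0]

```text
t: 21.35
ee_pos: [579.5, 144.6, 61.8]
orientation: [3.129, 0.282, 0.001]
ft_force: [3.2, -3.5, 4.9]
width: 10.1
grasp_force: 30.0
```

```bash
python3 st.py
```

```text
21.35 pos [579.5 144.6  61.8] yaw -79.7 F [ 3.2 -3.5  4.9] M [-0.712 -0.473  0.057] 10.1 30.001140413805842 q6 1.62
```

play_rows:
  dp:
    - [0,0,0]
    - [0,0,0]
    - [0,0,0]
  yaw: [-2,-2,0]

```text
t: 21.6
ee_pos: [579.5, 144.6, 61.8]
orientation: [3.137, 0.171, 0.001]
ft_force: [3.4, -4.3, 4.2]
width: 9.6
grasp_force: 30.0
```

```bash
python3 st.py
```

```text
21.6 pos [579.5 144.6  61.8] yaw -83.8 F [ 3.4 -4.3  4.2] M [-0.779 -0.459  0.095] 9.6 30.001321149466094 q6 1.69
```

play_rows:
  dp:
    - [0,0,0]
    - [0,0,0]
    - [0,0,0]
  yaw: [-2,-2,0]

```text
t: 21.85
ee_pos: [579.5, 144.5, 61.8]
orientation: [3.141, 0.062, 0.001]
ft_force: [2.8, -3.9, 4.2]
width: 9.6
grasp_force: 30.0
```

```bash
python3 st.py
```

```text
21.85 pos [579.5 144.5  61.8] yaw -87.7 F [ 2.8 -3.9  4.2] M [-0.776 -0.462  0.236] 9.6 30.001224063453265 q6 1.76
```

play_rows:
  dp:
    - [0,0,0]
    - [0,0,0]
  yaw: [-2,0]

```text
t: 22.02
ee_pos: [579.4, 144.5, 61.8]
orientation: [3.141, 0.008, 0.001]
ft_force: [3.6, -5.1, 4.6]
width: 9.9
grasp_force: 30.0
```

```bash
python3 st.py
```

```text
22.02 pos [579.4 144.5  61.8] yaw -89.7 F [ 3.6 -5.1  4.6] M [-0.799 -0.424  0.336] 9.9 30.00126741710119 q6 1.79
```

play_rows:
  dp:
    - [0,0,0]
    - [0,0,0]
    - [0,0,0]
    - [0,0,0]
    - [0,0,0]
    - [0,0,0]
    - [0,0,0]
    - [0,0,0]
  yaw: [0,2,4,4,4,4,4,4]

```text
t: 22.68
ee_pos: [579.4, 144.9, 61.8]
orientation: [-3.058, -0.72, -0.001]
ft_force: [2.7, -2.5, 5.1]
width: 9.5
grasp_force: 30.0
```

```bash
python3 st.py
```

```text
22.68 pos [579.4 144.9  61.8] yaw -423.5 F [ 2.7 -2.5  5.1] M [-0.426 -0.386 -0.078] 9.5 30.00123124656966 q6 1.33
```

play_rows:
  dp:
    - [0,0,0]
    - [0,0,0]
    - [0,0,0]
    - [0,0,0]
    - [0,0,0]
    - [0,0,0]
    - [0,0,0]
    - [0,0,0]
  yaw: [4,4,4,4,4,4,4,4]

```text
t: 23.35
ee_pos: [579.0, 145.2, 61.7]
orientation: [-2.74, -1.535, -0.0]
ft_force: [1.0, -0.2, 5.0]
width: 9.9
grasp_force: 30.0
```

play_rows:
  dp:
    - [0,0,0]
    - [0,0,0]
    - [0,0,0]
    - [0,0,0]
    - [0,0,0]
    - [0,0,0]
    - [0,0,0]
    - [0,0,0]
  yaw: [4,4,4,4,4,4,4,4]

```text
t: 24.02
ee_pos: [578.5, 145.4, 61.7]
orientation: [-2.211, -2.23, 0.0]
ft_force: [0.3, 0.3, 6.3]
width: 9.8
grasp_force: 30.0
```

play_rows:
  dp:
    - [0,0,0]
    - [0,0,0]
    - [0,0,0]
    - [0,0,0]
    - [0,0,0]
    - [0,0,0]
  yaw: [4,2,0.5,0,0,0]

```text
t: 24.52
ee_pos: [578.4, 145.4, 61.7]
orientation: [-2.085, -2.348, 0.0]
ft_force: [-0.1, 0.1, 6.9]
width: 9.9
grasp_force: 30.0
```

```bash
python3 st.py; python3 - <<'E'
from h import *
p,o=wshot(); save(p,"w5"); wl(p,["head_mid","screw_grip"])
p=viewer.get_image("scene"); save(p,"s5"); b=cv2.imread("pics/s5.png")[140:350,200:480]
cv2.imwrite("pics/s5c.png",cv2.resize(b,None,fx=2.8,fy=2.8))
E
```

```text
24.52 pos [578.4 145.4  61.7] yaw -353.2 F [-0.1  0.1  6.9] M [ 0.022  0.079 -0.036] 9.9 30.001146551803686 q6 0.11
head_mid 0.79 [323.9 245.1] [579.7 144.5  46.5]
screw_grip 0.87 [320.3 267.2] [577.4 145.9  78. ]
```

View pics/w5.png

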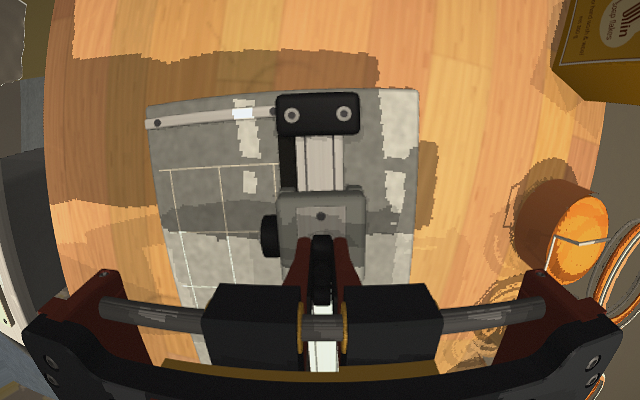

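View pics/s5c.png

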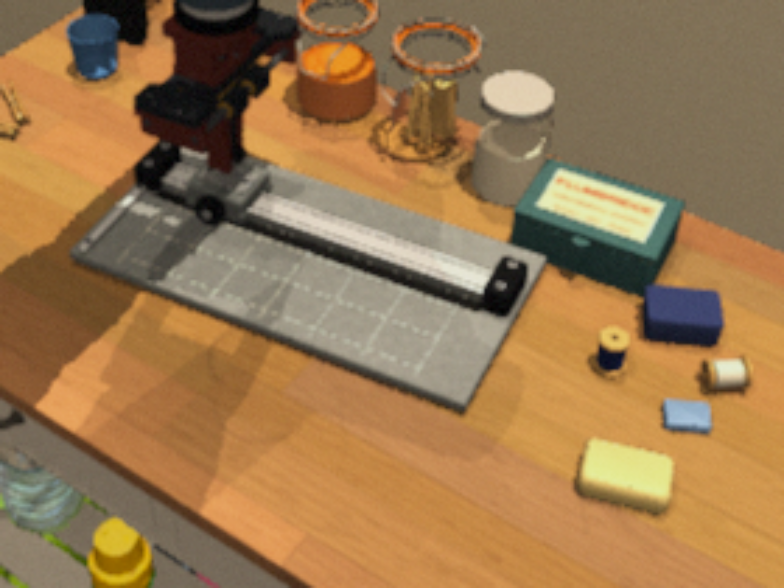

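The wings (320,270) are held square between the fingers at +90° from the seat. The soap lies flat at (626,475), and the head and bystanders haven't moved.

```bash
python3 -c "
from h import *
print(ticket.close_job())"
```

```text
the job is handed in; nothing more can be done
None
```

The job is handed in: I rubbed the soap along the bar and laid it flat on the worktop, then seated the gib screw and backed it off about 90°, and the fingers are still gripping it at that setting. The hand-in returned no verdict.

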